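# Stack two vial cartons on the sloping stand beside the chromatograph

## Task

Put away the two flat cartons of glass sample vials (the 130 mm and the 90 mm one, not the slim 230 mm carton) on the sloping stand: lay the longer one flat on the sloping bed with its end right up against the backstop, then lay the shorter one flat on top of it, its end against the backstop too, both lengthwise up the slope, square with the stand and midway across its width. Set them down rather than dropping them, and leave the cube-shaped carton where it stands.

Things in the scene. Friction and masses are not known exactly. Their poses are not given: they have to be found in the camera images.
- stand_bed: Fixed grey metal stand: bed 170 x 150 mm, sloping 18 deg, no sides; across its low end a backstop square to the bed, 150 wide, 88 tall, 4 thick. Origin: on the bed at the backstop's inner face, mid-width, 30 mm above table. x up the slope (away from robot), y across, z square to bed. Home: long carton's origin at x 65, y 0, z 0; short one's at x 45, y 0, z 40. Cartons rarely slide by themselves.
- carton_long: The longer of the two flat cartons, plain brown cardboard, closed and rigid, 130 mm long (its x) by 56 mm wide (its y) by 40 mm high (its z), about 0.3 kg, lying flat on the table. Origin: centre of its underside; z up. Grip it from above across the 56 mm width. It may lie either way round on the stand.
- carton_short: The shorter of the two flat cartons, the same plain brown cardboard, 90 mm long (its x) by 56 mm wide (its y) by 40 mm high (its z), about 0.2 kg, lying flat on the table. Origin: centre of its underside; z up. Grip it from above across the 56 mm width. It may lie either way round on the stand.
- carton_cube: Bystander: cube-shaped carton of the same brown cardboard, 70 mm each way, standing among the two flat ones; not to be moved. Origin: centre of its underside. Everything else loose on the table (bottles, beaker, small vial, slim 230 mm carton, mouse) is lower than 140 mm and stands clear of the cartons and the stand.
Things that resemble listed ones, but are neither listed nor needed, are in the scene too. What is shaped like the carton_short but blue or red is not meant.

How it is judged:
By the outcome, as a careful person would: the job done as asked, in the order asked, and still so for the second after the job is handed in, with the robot touching nothing.
It also fails if it takes over 64 s, if anything falls off the work surface, if the arm or the gripper's body presses on something with over 40 N, if the wrist force passes 120 N, or if a joint passes its speed limit or range.

## Robot

A 6-joint arm with a two-finger parallel gripper is mounted at the origin on the work surface. World frame = base frame: x ahead of the robot, y to its left, z up, the work surface at z = 0. Lengths are in mm, angles in rad, forces in N, time in s.
With the tool pointing down it reaches from about 300 to 775 mm from the base axis. Payload 14.6 kg.
Tool frame: the origin (TCP) lies at the very end of the fingers, on their centre line; the grasp point (between the pads) lies 19 mm behind it; z points along the fingers, y is the line along which they close (so a half turn about z gives the same grasp; the last joint's range is limited). The gripper opens to 94 mm and grips with 3 to 60 N. Pads are 16 mm wide; open, the fingers measure 119 mm over their backs; the gripper's body (75 mm by 177 mm) begins 78 mm behind the grasp point.
Start: joints at [1.071, 0.3, 1.521, -0, 1.321, -0.067], TCP at [230.674, 499.278, 205.446] pointing down, gripper open.
Joint ranges: [-3.03, 3.03], [-0.79, 2.21], [0.23, 2.52], [-1.04, 4.18], [0, 3.07], [-2.55, 2.55]. Speed limits (rad/s): [2.22, 2.22, 2.57, 3.14, 3.14, 3.14].

## Interface

Orientations are given as [roll, pitch, yaw] about the fixed x, y, z axes, in that order (R = Rz(yaw) Ry(pitch) Rx(roll)).
In Python, from cell import manip, optics gives the robot as it stands.
- The arm moves only by the shell command python3 -m crank 'ROWS' [FORCE]. ROWS is JSON, a list of rows, each a list of 7 numbers: the opening in per cent of the stroke, from 0 (shut) to 100 (fully open), then the shift along the tool's x, y, z in mm, then the turn, a rotation vector about the tool's x, y, z in rad. A call has 1 to 10 rows; each row is the pose to reach, as a shift and turn from the pose commanded when the call began, along the tool's axes at that moment; what a row does not reach only later rows make up. A row lasts 1/10 s, in which the tool goes at most 50 mm and 8.59 degrees, less where a joint would pass 70% of its speed; a pose out of reach is approached as far as the arm can. A call with a gripper value outside its range is refused whole. The fingers move at their own pace and stop on an object; FORCE is the grip in N (left out, the last holds). Time passes only in rows, so rows that repeat a pose let the fingers close. It gives the time, the measured TCP pose, the force, the opening and the grip force at its end, in the units of the state.
- manip.read_state(): the state, without advancing time (a new reading comes with each control period).
- optics.camera(name): name is "side" or "top" or "wrist"; returns (picture, depth): 420x560x3 uint8, red, green, blue; 420x560 float32, mm along the optical axis (not along the pixel's ray), 0 where there is no reading.
- optics.calibration(name): a dict with "camera_matrix" (3x3 intrinsics, pixels), "R" (3x3) and "t" (3): a world point X has camera coordinates R X + t. Camera axes: x right, y down, z forward; pixel columns grow to the right and rows downward; lengths in mm; the calibration is good to about 2 mm. A picture is of the moment at which its call begins: read the wrist's pose just before it. calibration takes no time and is no camera call; for the wrist camera it gives the pose at the moment of the call.
- manip.sign_off(): hands the job in; it is judged then, once.
The state is a dict: "clock": time; "joints": joint angles; "qd": joint speeds; "effort": joint torques, N m; "eef_pos": TCP position; "eef_rot": TCP orientation; "wrist_force": force on the tool from outside, world axes, zero at the start; "moment": the same for the moment, N m; "finger_gap": finger opening in mm; "finger_force": force on a finger pad.
Only numpy, scipy, OpenCV 4.12 (cv2) and the standard library are available. Lean on these libraries where they do the work, as an engineer would, in place of code of your own. Each camera call takes 0.05 s, during which the arm holds its last target. There are 200 camera calls.

## Working session

There is one attempt and no reset: what is moved stays moved. The work goes in short steps, Python scripts to look and compute and a shell command to move; the robot and the scene stay as the last step left them, time stands still between calls to the robot, and variables do not carry over. Pictures are saved under pics/ and viewed, at most 10 in all, crops included, and the job is handed in when it is done.

```bash
mkdir -p pics; ls; python3 - <<'E'
from cell import manip, optics
import cv2,numpy as np,pickle
s=manip.read_state();print(s)
ims={}
for n in("top","side"):
    c=optics.calibration(n);p,d=optics.camera(n);ims[n]=(p,d,c)
    cv2.imwrite(f"pics/{n}0.png",p[:,:,::-1]);print(n,c)
pickle.dump(ims,open("v0.pkl","wb"))
E
```

```text
pics
{'clock': 0.0, 'joints': array([ 1.07138701e+00,  3.00478714e-01,  1.52159214e+00, -1.01177570e-05,
        1.32072308e+00, -6.66165212e-02]), 'qd': array([-1.24833444e-03, -8.05508963e-04,  8.01105912e-04,  3.07457298e-05,
        2.78754966e-04,  9.47959245e-05]), 'effort': array([-3.03390516e-03, -5.31799901e+01, -3.52734876e+01,  7.07216584e-02,
        2.44917726e-02, -1.08624711e-04]), 'eef_pos': array([230.55589039, 499.04134479, 204.87748456]), 'eef_rot': array([-3.14039338e+00, -7.01877611e-05,  2.70880233e+00]), 'wrist_force': array([-0.45094411,  0.64512681, -0.22458361]), 'moment': array([0.01302417, 0.06064434, 0.03580978]), 'finger_force': 0.0, 'finger_gap': 94.16441141492868}
top {'camera_matrix': array([[442.9299827 ,   0.        , 283.61493106],
       [  0.        , 442.9299827 , 209.24786536],
       [  0.        ,   0.        ,   1.        ]]), 'R': array([[ 0.00720683, -0.99984929, -0.01579418],
       [-0.99522862, -0.00563482, -0.09740761],
       [ 0.09730393,  0.01642082, -0.99511924]]), 't': array([183.19183818, 481.78317731, 898.59975584])}
side {'camera_matrix': array([[449.99935904,   0.        , 279.9173802 ],
       [  0.        , 449.99935904, 204.60580035],
       [  0.        ,   0.        ,   1.        ]]), 'R': array([[-0.9971398 , -0.07294702,  0.01977223],
       [-0.06281209,  0.65434313, -0.75358457],
       [ 0.04203393, -0.75267111, -0.65705354]]), 't': array([ 523.92757129,  -29.3203501 , 1320.5474707 ])}
```

View pics/top0.png

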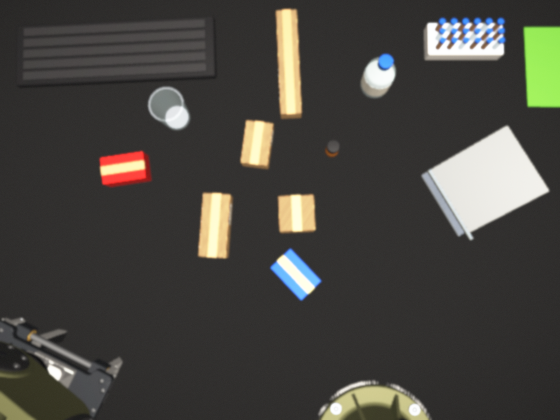

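View pics/side0.png

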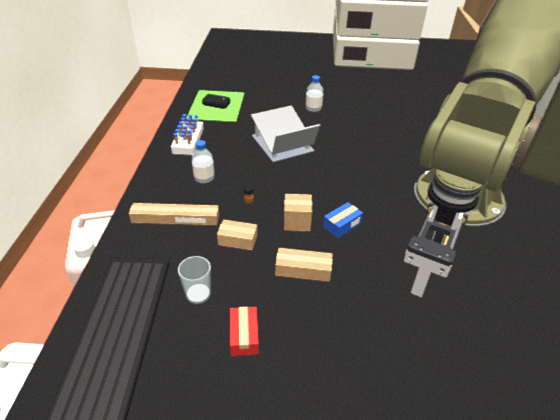

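The top view shows these brown cartons: (215,226) is long and flat, (257,144) short and flat, (297,213) the 70 mm cube and (288,63) the slim 230 mm one. The blue box (296,274) and red box (124,168) are decoys. The stand is at (485,180), with its backstop along (423,173)-(470,238). The side view agrees. Next I measure from depth and make one crop to confirm.

```bash
cat > h.py <<'E'
import numpy as np,cv2
def world(d,c):
    K=c["camera_matrix"];v,u=np.mgrid[:d.shape[0],:d.shape[1]]
    P=np.stack([(u-K[0,2])/K[0,0]*d,(v-K[1,2])/K[1,1]*d,d],-1)
    W=(P-c["t"])@c["R"];W[d==0]=np.nan;return W
def brown(p):
    h=cv2.cvtColor(p,cv2.COLOR_RGB2HSV);return ((h[...,0]>8)&(h[...,0]<28)&(h[...,1]>50)&(h[...,2]>90))
def rect(xy):
    (cx,cy),(w,h),a=cv2.minAreaRect(xy.astype(np.float32))
    if w<h:w,h,a=h,w,a+90
    return np.round([cx,cy,w,h,(a+90)%180-90],1)
E
python3 - <<'E'
from h import *;import pickle
ims=pickle.load(open("v0.pkl","rb"))
p,d,c=ims["top"];W=world(d,c);b=brown(p)
n,l,st,ce=cv2.connectedComponentsWithStats(b.astype(np.uint8))
for i in range(1,n):
    if st[i,4]<150:continue
    q=W[l==i];q=q[~np.isnan(q[:,2])];zt=np.percentile(q[:,2],80)
    t=q[q[:,2]>zt-6];print(ce[i].round(),st[i,4],"ztop",zt.round(1),rect(t[:,:2]))
# stand
reg=np.zeros(d.shape,bool);reg[115:250,410:560]=1
m=reg&(W[...,2]>15)&(p.min(-1)>70)&~b
q=W[m];
er=cv2.erode((m).astype(np.uint8),np.ones((5,5)))>0
bed=W[er];bed=bed[~np.isnan(bed[:,2])]
for _ in range(6):
    A=np.c_[bed[:,:2],np.ones(len(bed))];k=np.linalg.lstsq(A,bed[:,2],rcond=None)[0];r=A@k-bed[:,2];bed=bed[abs(r)<max(2,2*r.std())]
print("plane",k,len(bed),"slope deg",np.degrees(np.arctan(np.hypot(*k[:2]))),"dir",np.degrees(np.arctan2(k[1],k[0])))
Q=W[m];Q=Q[~np.isnan(Q[:,2])];off=Q[:,2]-(np.c_[Q[:,:2],np.ones(len(Q))]@k)
B=Q[abs(off)<3];print("bed rect xy",rect(B[:,:2]));
T=Q[off>70];print("backstop top",len(T),T[:,2].max(),rect(T[:,:2]),T.mean(0))
a=p[120:275,180:335];a2=p[115:250,410:560]
cv2.imwrite("pics/c1.png",np.hstack([cv2.resize(a,(400,400),interpolation=2),cv2.resize(a2,(400,400),interpolation=2)])[:,:,::-1])
E
```

```text
[288.  63.] 2492 ztop 35.2 [797.7 178.8 233.1  44.    2.9]
[257. 143.] 1181 ztop 41.0 [618.5 244.   91.7  56.3  -6.8]
[122. 167.] 452 ztop 41.3 [565.1 523.5  91.4  21.9 -80.7]
[215. 225.] 1663 ztop 41.0 [446.1 328.8 130.4  56.6  -3.3]
[296. 213.] 1164 ztop 71.1 [469.4 160.8  70.4  70.    2.6]
plane [  0.1638521   -0.28101572 -94.31600299] 4744 slope deg 18.019488187135646 dir -59.75478158726657
bed rect xy [ 537.5 -220.5  167.5  150.2  -59.9]
backstop top 268 116.46555425277444 [ 483.6 -127.3  149.4    7.2   30. ] [ 482.697032   -127.40570787  112.43595771]
```

View pics/c1.png

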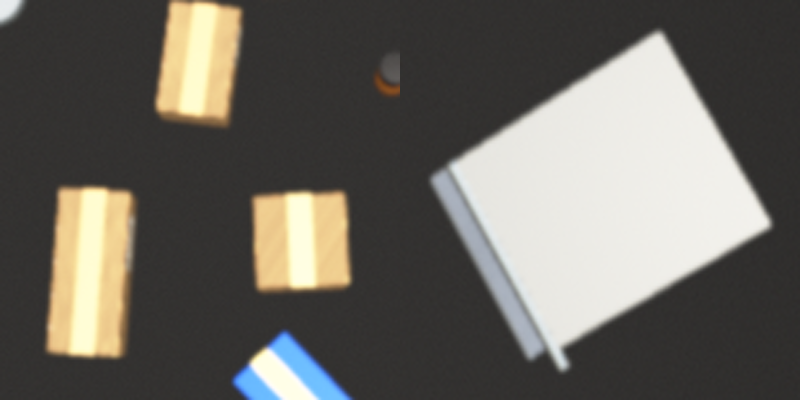

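The crop confirms the choice: the flat brown cartons are at left (90,270), 130x56, and top (200,62), 90x56. The square one (300,240) is the 70 mm cube, the blue one is a decoy, and the stand's backstop is on its lower-left side. Next is the move helper.

```bash
cat >> h.py <<'E'
from scipy.spatial.transform import Rotation as Ro
O=np.array([498.5,-153,30.]);S=np.radians(18);az=np.radians(-60)
X=np.array([np.cos(S)*np.cos(az),np.cos(S)*np.sin(az),np.sin(S)]);Y=np.array([-np.sin(az),np.cos(az),0]);Z=np.cross(X,Y)
B=np.stack([X,Y,Z],1)
def tool(ydir,n): z=-np.array(n,float);y=np.array(ydir,float);return np.stack([np.cross(y,z),y,z],1)
def tab(deg): a=np.radians(deg);return tool([np.cos(a),np.sin(a),0],[0,0,1])
TS=tool(Y,Z)
def bed(x,y,z): return O+B@np.array([x,y,z],float)
def need(pos,R,s=None):
    from cell import manip
    s=s or manip.read_state();C=Ro.from_euler("xyz",s["eef_rot"]).as_matrix()
    print("shift",(C.T@(np.array(pos)-s["eef_pos"])).round(1),"turn",Ro.from_matrix(C.T@R).as_rotvec().round(4))
E
python3 -c "
from h import *
need([446.1,328.8,130],tab(86.7));need([446.1,328.8,10],tab(86.7));print(bed(0,0,0),X,Y,Z)"
```

```text
shift [-267.1  -64.1   75. ] turn [-1.000e-03 -3.000e-04 -3.752e-01]
shift [-267.1  -64.   195. ] turn [-1.000e-03 -3.000e-04 -3.752e-01]
[ 498.5 -153.    30. ] [ 0.47552826 -0.8236391   0.30901699] [0.8660254 0.5       0.       ] [-0.1545085   0.26761657  0.95105652]
```

```bash
python3 -m crank '[[100,-40,-10,11,0,0,-0.056],[100,-85,-20,24,0,0,-0.12],[100,-130,-31,37,0,0,-0.18],[100,-175,-42,50,0,0,-0.25],[100,-215,-52,61,0,0,-0.3],[100,-245,-59,70,0,0,-0.34],[100,-267,-64,75,0,0,-0.375],[100,-267,-64,75,0,0,-0.375],[100,-267,-64,75,0,0,-0.375]]' 30; python3 - <<'E'
from h import *;from cell import optics
need([446.1,328.8,10],tab(86.7))
c=optics.calibration("wrist");p,d=optics.camera("wrist")
cv2.imwrite("pics/w1.png",p[:,:,::-1]);W=world(d,c);b=brown(p)&(W[...,2]>33)&(W[...,2]<48)
n,l,st,ce=cv2.connectedComponentsWithStats(b.astype(np.uint8))
for i in range(1,n):
    if st[i,4]>800: print(ce[i].round(),st[i],rect(W[l==i][:,:2]))
E
```

```text
clock: 1.0
eef_pos: [446.0, 329.2, 130.2]
eef_rot: [-3.141, -0.001, 3.082]
wrist_force: [0.5, 0.3, 0.1]
finger_gap: 94.2
finger_force: 0.0
shift [ -0.2  -0.3 120.2] turn [-0.0003 -0.0007 -0.0017]
[281. 209.] [ 248  140   66  142 5870] [447.1 328.8 130.4  56.1  -3. ]
[124. 234.] [ 50 208  98  72 811] [450.2 176.9  94.5  47.   48.6]
[209. 361.] [ 182  338   56   47 1864] [598.9 246.6  55.9  51.6  83.6]
```

The wrist view agrees to 1 mm. I descend and grip.

```bash
python3 -m crank '[[100,0,0,30,0,0,0],[100,0,0,65,0,0,0],[100,0,0,95,0,0,0],[100,0,0,112,0,0,0],[100,0,0,120,0,0,0],[100,0,0,120,0,0,0],[30,0,0,120,0,0,0],[30,0,0,120,0,0,0],[30,0,0,120,0,0,0],[30,0,0,120,0,0,0]]' 30; python3 -m crank '[[30,0,0,0,0,0,0],[30,0,0,0,0,0,0],[30,0,0,0,0,0,0]]'
```

```text
clock: 2.05
eef_pos: [446.4, 329.3, 11.0]
eef_rot: [3.141, 0.001, 3.084]
wrist_force: [-0.3, -0.7, 0.4]
finger_gap: 65.2
finger_force: 0.0
clock: 2.35
eef_pos: [446.3, 329.2, 10.7]
eef_rot: [3.142, 0.0, 3.084]
wrist_force: [-0.7, -0.6, 4.3]
finger_gap: 55.6
finger_force: 30.0
```

```bash
python3 -m crank '[[30,0,0,-15,0,0,0],[30,0,0,-45,0,0,0],[30,0,0,-85,0,0,0],[30,0,0,-120,0,0,0],[30,0,0,-145,0,0,0],[30,0,0,-160,0,0,0],[30,0,0,-160,0,0,0]]'; python3 -c "
from h import *
need(bed(75,0,120),TS);print(bed(75,0,120))"
```

```text
clock: 3.05
eef_pos: [446.8, 329.6, 173.3]
eef_rot: [3.139, 0.003, 3.084]
wrist_force: [0.8, -0.5, -2.3]
finger_gap: 55.8
finger_force: 30.0
shift [ -98.3 -507.5    5.1] turn [ 0.1592 -0.2862  0.9803]
[ 515.6235997  -182.65894469  167.30305653]
```

```bash
python3 -m crank '[[30,-3,-15,0,0.005,-0.009,0.03],[30,-9,-47,0,0.015,-0.026,0.09],[30,-17,-86,1,0.027,-0.049,0.167],[30,-25,-127,1,0.04,-0.071,0.245],[30,-33,-168,2,0.053,-0.094,0.32],[30,-41,-213,2,0.067,-0.12,0.41],[30,-49,-254,2,0.08,-0.143,0.49],[30,-57,-294,3,0.092,-0.166,0.57],[30,-64,-330,3,0.103,-0.186,0.637],[30,-70,-360,4,0.113,-0.203,0.696]]'; python3 -c "
from h import *
need(bed(75,0,120),TS)"
```

```text
clock: 4.05
eef_pos: [494.2, -36.8, 165.4]
eef_rot: [-3.104, 0.225, 2.384]
wrist_force: [0.1, 0.9, -1.6]
finger_gap: 55.9
finger_force: 30.0
shift [-113.3  -90.3   27.3] turn [ 0.0396 -0.0836  0.2811]
```

```bash
python3 -m crank '[[30,-22,-18,5,0.008,-0.017,0.056],[30,-50,-40,12,0.018,-0.037,0.125],[30,-75,-60,18,0.026,-0.055,0.187],[30,-97,-77,23,0.034,-0.071,0.24],[30,-109,-87,26,0.038,-0.08,0.27],[30,-113,-90,27,0.04,-0.084,0.281],[30,-113,-90,27,0.04,-0.084,0.281],[30,-113,-90,27,0.04,-0.084,0.281]]'; python3 -c "
from h import *
need(bed(75,0,120),TS);need(bed(75,0,30),TS)"
```

```text
clock: 4.85
eef_pos: [517.2, -178.7, 168.3]
eef_rot: [3.141, 0.314, 2.1]
wrist_force: [0.0, 0.4, -3.0]
finger_gap: 55.8
finger_force: 30.0
shift [-2.2 -3.4  1.8] turn [ 0.0024 -0.0004  0.0057]
shift [-2.2 -3.6 91.8] turn [ 0.0024 -0.0004  0.0057]
```

```bash
python3 -m crank '[[30,-2,-3.5,12,0.0024,0,0.0057],[30,-2,-3.5,35,0.0024,0,0.0057],[30,-2,-3.5,60,0.0024,0,0.0057],[30,-2,-3.5,80,0.0024,0,0.0057],[30,-2,-3.5,90,0.0024,0,0.0057],[30,-2,-3.5,92,0.0024,0,0.0057],[30,-2,-3.5,92,0.0024,0,0.0057]]'; python3 - <<'E'
from h import *;from cell import optics,manip
s=manip.read_state();print(B.T@(s["eef_pos"]-O));need(bed(75,0,12),TS,s)
for n in("top","side"):
    p,d=optics.camera(n);c=optics.calibration(n)
    cv2.imwrite(f"pics/{n}1.png",cv2.resize(p[90:300,400:560] if n=="top" else p[80:200,220:380],None,fx=3,fy=3,interpolation=2)[:,:,::-1])
E
```

```text
clock: 5.55
eef_pos: [529.8, -207.3, 81.9]
eef_rot: [3.141, 0.314, 2.093]
wrist_force: [0.0, -0.7, -2.4]
finger_gap: 56.0
finger_force: 30.0
[ 7.56750582e+01 -2.52012820e-02  2.99449672e+01]
shift [ 0.7  0.  17.9] turn [ 0.0001  0.0003 -0.0011]
```

View pics/side1.png

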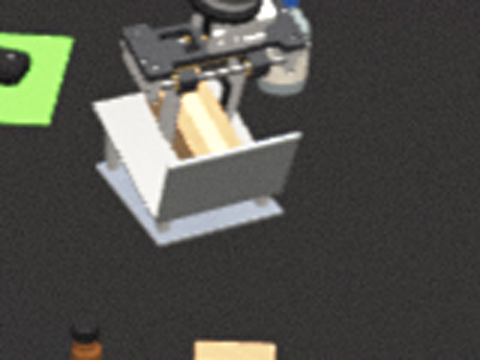

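The side view shows the carton held squarely above the bed behind the backstop, at (205,120). I lower it gently.

```bash
python3 -m crank '[[30,0.5,0,6,0,0,0],[30,0.5,0,12,0,0,0],[30,0.5,0,16,0,0,0],[30,0.5,0,18,0,0,0],[30,0.5,0,18,0,0,0]]';python3 -m crank '[[30,0,0,0.5,0,0,0],[30,0,0,1,0,0,0],[30,0,0,1,0,0,0]]'; python3 -c "
from h import *
from cell import manip
print(B.T@(manip.read_state()['eef_pos']-O),B.T@manip.read_state()['wrist_force'])"
```

```text
clock: 6.15
eef_pos: [532.2, -211.9, 64.0]
eef_rot: [3.142, 0.314, 2.093]
wrist_force: [0.4, -1.0, -2.3]
finger_gap: 56.0
finger_force: 30.0
clock: 6.45
eef_pos: [532.5, -212.1, 63.6]
eef_rot: [3.141, 0.315, 2.093]
wrist_force: [-0.4, 0.1, 0.1]
finger_gap: 55.7
finger_force: 30.0
[75.28045437 -0.09703573 10.91045501] [-0.19672693 -0.29507402  0.14687177]
```

```bash
python3 -m crank '[[30,2,0,0,0,0,0],[30,4,0,0,0,0,0],[30,6,0,0,0,0,0],[30,8,0,0,0,0,0],[30,8,0,0,0,0,0]]';python3 -c "
from h import *
from cell import manip
print(B.T@(manip.read_state()['eef_pos']-O),B.T@manip.read_state()['wrist_force'])"; python3 -m crank '[[30,0.7,0,0,0,0,0],[30,1.4,0,0,0,0,0],[30,2,0,0,0,0,0],[30,2,0,0,0,0,0]]'; python3 -c "
from h import *
from cell import manip
print(B.T@(manip.read_state()['eef_pos']-O),B.T@manip.read_state()['wrist_force'])"
```

```text
clock: 6.95
eef_pos: [528.6, -205.3, 61.1]
eef_rot: [3.141, 0.314, 2.093]
wrist_force: [-2.1, 2.1, 3.9]
finger_gap: 55.9
finger_force: 30.0
[ 6.69973503e+01 -3.65591166e-02  1.09093154e+01] [-1.51361365 -0.82413449  4.54602134]
clock: 7.35
eef_pos: [527.9, -204.0, 60.6]
eef_rot: [3.141, 0.315, 2.093]
wrist_force: [0.8, -0.7, 4.8]
finger_gap: 55.9
finger_force: 30.0
[ 6.54361088e+01 -3.23399673e-02  1.09152085e+01] [2.43799334 0.35230432 4.22781219]
```

```bash
python3 -m crank '[[30,0.5,0,0,0,0,0],[30,1,0,0,0,0,0],[30,1,0,0,0,0,0]]'; python3 -c "
from h import *
from cell import manip
print(B.T@(manip.read_state()['eef_pos']-O),B.T@manip.read_state()['wrist_force'])"
```

```text
clock: 7.65
eef_pos: [527.4, -203.2, 60.3]
eef_rot: [3.141, 0.315, 2.093]
wrist_force: [0.4, -1.6, 5.5]
finger_gap: 55.9
finger_force: 30.0
[ 6.44749551e+01 -4.66451763e-02  1.09017055e+01] [ 3.23818871 -0.43389504  4.76640437]
```

```bash
for i in 1 2; do python3 -m crank '[[30,0.5,0,0,0,0,0],[30,1,0,0,0,0,0],[30,1,0,0,0,0,0]]' >/dev/null; python3 -c "
from h import *
from cell import manip
print(B.T@(manip.read_state()['eef_pos']-O),B.T@manip.read_state()['wrist_force'])"; done
```

```text
[ 6.44543106e+01 -4.60216699e-02  1.09857020e+01] [10.79882706 -0.86934078 -0.53876059]
[ 6.44323833e+01 -5.02826949e-03  1.11550042e+01] [16.94006962 -1.72513275 -2.06497045]
```

```bash
python3 -m crank '[[30,-1.2,0,0.5,0,0,0],[30,-1.2,0,0.5,0,0,0],[100,-1.2,0,0.5,0,0,0],[100,-1.2,0,0.5,0,0,0],[100,-1.2,0,0.5,0,0,0],[100,-1.2,0,0.5,0,0,0],[100,-1.2,0,0.5,0,0,0],[100,-1.2,0,0.5,0,0,0]]'; python3 -m crank '[[100,0,0,-10,0,0,0],[100,0,0,-35,0,0,0],[100,0,0,-70,0,0,0],[100,0,0,-105,0,0,0],[100,0,0,-130,0,0,0],[100,0,0,-140,0,0,0]]';  python3 -c "
from h import *
need([618.5,244,160],tab(83.2))"
```

```text
clock: 9.05
eef_pos: [526.9, -202.5, 59.2]
eef_rot: [3.141, 0.314, 2.093]
wrist_force: [0.8, 0.8, -0.5]
finger_gap: 93.8
finger_force: 0.0
clock: 9.65
eef_pos: [505.7, -164.6, 195.6]
eef_rot: [3.138, 0.317, 2.093]
wrist_force: [-0.2, 0.8, -0.5]
finger_gap: 94.1
finger_force: 0.0
shift [294.3 301.6 -58.1] turn [-0.1443  0.2955 -0.9218]
```

```bash
python3 -m crank '[[100,15,15,-3,-0.007,0.015,-0.046],[100,44,45,-9,-0.022,0.044,-0.138],[100,80,81,-16,-0.039,0.08,-0.25],[100,115,118,-23,-0.056,0.115,-0.36],[100,150,154,-30,-0.074,0.151,-0.47],[100,185,190,-37,-0.091,0.186,-0.58],[100,220,226,-44,-0.108,0.222,-0.69],[100,255,261,-50,-0.125,0.256,-0.8],[100,281,288,-55,-0.138,0.282,-0.88],[100,294,301,-58,-0.144,0.295,-0.922]]'; python3 - <<'E'
from h import *;from cell import optics,manip
need([618.5,244,12],tab(83.2))
c=optics.calibration("top");p,d=optics.camera("top");W=world(d,c)
L=(W-O)@B
b=(p[...,0].astype(int)-p[...,2]>25)&(abs(L[...,2]-40)<5)&(L[...,0]>-20)&(L[...,0]<200)&(abs(L[...,1])<80)
print("long on bed",rect(L[b][:,:2]),L[b][:,2].mean())
c=optics.calibration("wrist");p,d=optics.camera("wrist");W=world(d,c)
m=(brown(p)&(abs(W[...,2]-40)<6)).astype(np.uint8);n,l,st,ce=cv2.connectedComponentsWithStats(m)
for i in range(1,n):
    if st[i,4]>800: print(ce[i].round(),rect(W[l==i][:,:2]))
E
```

```text
clock: 10.65
eef_pos: [617.5, 246.0, 154.9]
eef_rot: [-3.142, -0.007, 3.028]
wrist_force: [0.3, 0.3, -0.7]
finger_gap: 93.8
finger_force: 0.0
shift [ -2.1  -1.8 142.9] turn [-0.     -0.0067  0.0049]
long on bed [6.560e+01 3.000e-01 1.274e+02 5.610e+01 1.000e-01] 40.459626846626854
[278. 208.] [619.6 243.8  90.6  56.1  -6.9]
```

```bash
python3 -m crank '[[100,-2.5,-2,30,0,-0.0067,0.005],[100,-2.5,-2,70,0,-0.0067,0.005],[100,-2.5,-2,110,0,-0.0067,0.005],[100,-2.5,-2,133,0,-0.0067,0.005],[100,-2.5,-2,142,0,-0.0067,0.005],[100,-2.5,-2,142,0,-0.0067,0.005],[30,-2.5,-2,142,0,-0.0067,0.005],[30,-2.5,-2,142,0,-0.0067,0.005],[30,-2.5,-2,142,0,-0.0067,0.005],[30,-2.5,-2,142,0,-0.0067,0.005]]' 30; python3 -m crank '[[30,0,0,0,0,0,0],[30,0,0,0,0,0,0],[30,0,0,0,0,0,0],[30,0,0,0,0,0,0]]'; python3 -m crank '[[30,0,0,-15,0,0,0],[30,0,0,-45,0,0,0],[30,0,0,-85,0,0,0],[30,0,0,-125,0,0,0],[30,0,0,-160,0,0,0],[30,0,0,-175,0,0,0],[30,0,0,-175,0,0,0],[30,0,0,-175,0,0,0]]'; python3 -c "
from h import *
need(bed(55,0,150),TS);print(bed(55,0,150))"
```

```text
clock: 11.75
eef_pos: [619.7, 240.9, 15.6]
eef_rot: [3.141, 0.004, 3.018]
wrist_force: [0.3, -0.6, -0.8]
finger_gap: 65.3
finger_force: 0.0
clock: 12.15
eef_pos: [619.7, 241.0, 15.3]
eef_rot: [3.141, 0.004, 3.018]
wrist_force: [-0.2, 3.2, 5.1]
finger_gap: 56.2
finger_force: 30.0
clock: 12.95
eef_pos: [618.4, 240.6, 187.8]
eef_rot: [-3.14, 0.001, 3.017]
wrist_force: [0.2, -0.4, -2.0]
finger_gap: 55.6
finger_force: 30.0
shift [  66.6 -410.1   -1.4] turn [ 0.1442 -0.2903  0.9154]
[ 501.47777962 -158.1576656   189.65441213]
```

```bash
python3 -m crank '[[30,3,-18,0,0.006,-0.013,0.04],[30,9,-54,0,0.019,-0.038,0.12],[30,15,-94,0,0.033,-0.067,0.21],[30,22,-137,0,0.048,-0.097,0.305],[30,30,-182,0,0.064,-0.129,0.406],[30,37,-227,0,0.08,-0.161,0.507],[30,44,-272,-1,0.096,-0.192,0.607],[30,51,-315,-1,0.111,-0.223,0.703],[30,57,-352,-1,0.124,-0.249,0.786],[30,62,-382,-1,0.134,-0.27,0.853]]'; python3 -m crank '[[30,3,-12,0,0.005,-0.01,0.03],[30,5,-24,0,0.009,-0.018,0.055],[30,5,-28,0,0.01,-0.02,0.062],[30,5,-28,0,0.01,-0.02,0.062],[30,5,-28,0,0.01,-0.02,0.062]]'; python3 -c "
from h import *
need(bed(55,0.2,75),TS)"
```

```text
clock: 13.95
eef_pos: [508.4, -132.1, 188.4]
eef_rot: [-3.132, 0.292, 2.156]
wrist_force: [0.9, -0.4, -1.9]
finger_gap: 55.7
finger_force: 30.0
clock: 14.45
eef_pos: [484.5, -141.7, 189.2]
eef_rot: [3.139, 0.314, 2.095]
wrist_force: [-1.0, 0.2, -1.4]
finger_gap: 56.2
finger_force: 30.0
shift [-21.8   6.5  81.6] turn [ 0.0026 -0.0003  0.0007]
```

```bash
python3 -m crank '[[30,-10,3,0,0.0026,0,0],[30,-20,6,3,0.0026,0,0],[30,-22,6.5,12,0.0026,0,0],[30,-22,6.5,32,0.0026,0,0],[30,-22,6.5,55,0.0026,0,0],[30,-22,6.5,73,0.0026,0,0],[30,-22,6.5,81,0.0026,0,0],[30,-22,6.5,82,0.0026,0,0],[30,-22,6.5,82,0.0026,0,0]]'; python3 - <<'E'
from h import *;from cell import optics,manip
s=manip.read_state();print(B.T@(s["eef_pos"]-O));need(bed(55,0.2,57),TS,s)
p,d=optics.camera("side");cv2.imwrite("pics/side2.png",cv2.resize(p[80:200,220:380],None,fx=3,fy=3,interpolation=2)[:,:,::-1])
E
```

```text
clock: 15.35
eef_pos: [513.3, -178.9, 118.5]
eef_rot: [3.142, 0.314, 2.094]
wrist_force: [-0.3, -0.3, -2.5]
finger_gap: 55.9
finger_force: 30.0
[55.67178115 -0.12710134 74.93609679]
shift [ 0.7  0.3 17.9] turn [-0.0001  0.0002 -0.0004]
```

View pics/side2.png

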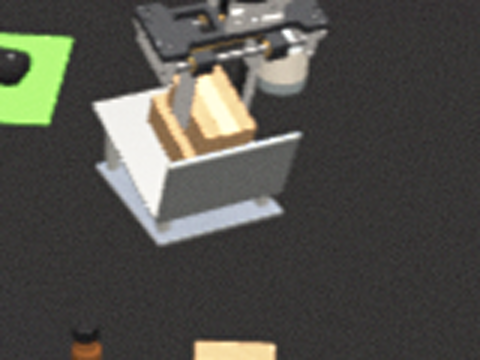

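The picture shows the short carton aligned above the long one, at (215,110). I lower it to just above, slide it to the stop, then set it down.

```bash
cat > st.py <<'E'
from h import *
from cell import manip
s=manip.read_state();print((B.T@(s['eef_pos']-O)).round(2),(B.T@s['wrist_force']).round(1))
E
python3 -m crank '[[30,0.5,0.3,5,0,0,0],[30,2,0.3,10,0,0,0],[30,4,0.3,14,0,0,0],[30,6,0.3,17,0,0,0],[30,8,0.3,18.5,0,0,0],[30,9,0.3,18.5,0,0,0],[30,9,0.3,18.5,0,0,0]]' >/dev/null; python3 st.py
for i in 1 2; do python3 -m crank '[[30,0.5,0,0,0,0,0],[30,1,0,0,0,0,0],[30,1,0,0,0,0,0]]' >/dev/null; python3 st.py; done
```

```text
[46.36  0.1  56.32] [-0.9  0.2 -1.5]
[45.91  0.18 56.48] [ 2.3 -1.  -0.7]
[45.8   0.21 56.58] [ 9.7 -0.2 -3.4]
```

```bash
python3 -m crank '[[30,-0.8,0,0,0,0,0],[30,-0.8,0,0.5,0,0,0],[30,-0.8,0,1,0,0,0],[30,-0.8,0,1,0,0,0]]' >/dev/null; python3 st.py
for i in 1 2; do python3 -m crank '[[30,0,0,0.4,0,0,0],[30,0,0,0.4,0,0,0]]' >/dev/null; python3 st.py; done
```

```text
[45.83  0.33 55.53] [7.2 0.2 1.2]
[45.85  0.33 55.48] [ 4.7 -2.4  6.9]
[45.88  0.34 55.46] [ 2.7 -3.9 13.9]
```

Set down with the end against the stop. I release and retreat.

```bash
python3 -m crank '[[30,0.3,0,-0.5,0,0,0],[30,0.3,0,-0.5,0,0,0],[100,0.3,0,-0.5,0,0,0],[100,0.3,0,-0.5,0,0,0],[100,0.3,0,-0.5,0,0,0],[100,0.3,0,-0.5,0,0,0],[100,0.3,0,-0.5,0,0,0],[100,0.3,0,-0.5,0,0,0]]' | tail -2; python3 -m crank '[[100,0,0,-10,0,0,0],[100,0,0,-35,0,0,0],[100,0,0,-70,0,0,0],[100,0,0,-100,0,0,0],[100,20,40,-120,0,0,0],[100,40,80,-120,0,0,0],[100,60,120,-120,0,0,0],[100,60,160,-120,0,0,0],[100,60,180,-120,0,0,0],[100,60,180,-120,0,0,0]]'; python3 - <<'E'
from h import *;from cell import optics
c=optics.calibration("top");p,d=optics.camera("top");W=world(d,c);L=(W-O)@B
for h in(40,80):
    b=(p[...,0].astype(int)-p[...,2]>25)&(abs(L[...,2]-h)<5)&(L[...,0]>-20)&(L[...,0]<200)&(abs(L[...,1])<80)
    print(h,b.sum(),rect(L[b][:,:2]),L[b][:,2].mean())
b=brown(p)&(abs(W[...,2]-70)<5)&(abs(W[...,1]-161)<60)&(W[...,0]<540);print("cube",rect(W[b][:,:2]))
s=optics.camera("side")[0]
cv2.imwrite("pics/end.png",np.hstack([cv2.resize(p[90:270,400:560],(356,400)),cv2.resize(s[70:220,220:380],(427,400))])[:,:,::-1])
E
```

```text
finger_gap: 93.9
finger_force: 0.0
clock: 19.3
eef_pos: [621.4, -2.2, 191.6]
eef_rot: [-3.141, 0.314, 2.096]
wrist_force: [-0.5, 0.7, -0.1]
finger_gap: 94.0
finger_force: 0.0
40 584 [86.9  0.5 84.2 56.3  0. ] 40.557679276287395
80 1162 [54.4  0.7 70.  56.2  0. ] 80.46514003395475
cube [469.3 160.7  70.2  69.9   2.7]
```

View pics/end.png

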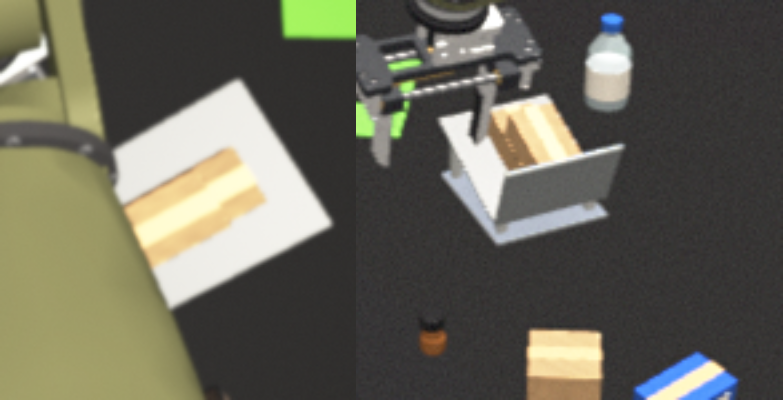

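The end view shows both cartons stacked on the stand, at (540,130) in the side half, with the arm clear and hiding only the near end in the top half. The far ends are at x 129 and 89 mm, y is within 1 mm and there is no turn. The cube has not moved.

```bash
python3 -c "
from cell import manip
print(manip.sign_off())"
```

```text
the job is handed in; nothing more can be done
None
```

The job is handed in after about 19 s: the long carton lies on the bed against the backstop and the short one on top of it, also against the backstop, both square and within 1 mm of mid-width, with the cube carton where it stood.

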